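Open the brush-top paste jar and hold its brush over it

TASK

Get the paste jar ready for use: pick up the closed jar, keep it upright and lower it (no dropping) all the way down into the square well of the wooden desk caddy, so that it cannot turn; then unscrew its tight red cap anticlockwise until the threads let go and raise it straight up just clear of the jar. Finish while still holding the cap upright and centred, its lower edge one to two centimetres above the rim, touching nothing, with its brush still hanging in the jar's mouth and the jar fully down in the well. The cap must not come off before the jar stands in the well, the brush must never come out of the jar, and the memory stick, glue stick and scissors are to be left where they are.

Things in the scene. Friction and masses are not known exactly. Their poses are not given: they have to be found in the camera images.
- paste_jar: Loose square jar of amber glass, blank paper labels on two opposite faces, 0.2 to 0.42 kg, upright at any yaw. Origin: centre of its underside, z up, x and y square to its side faces. Body 58 mm square (corners rounded, foot tapered to 50 mm) and 56 mm high, sloping shoulder to 62 mm, then a round neck 40 mm across up to the rim at 90 mm; inner floor at 5 mm.
- brush_cap: Round ribbed red screw cap, 54 mm in diameter, 26 mm high, 70 g, a brush fixed under it. Origin: centre of its skirt's lower edge, z up; screwed on, 70 mm above the jar's underside (8 mm of bare neck below). Tight (about 0.3 N m); it can carry the closed jar. Anticlockwise from above it rises 2 mm in 55 degrees; then the lugs let go and a springy pad lifts it 2 to 3 mm.
- cap_top (a point): Centre of the cap's top face, 26 mm above the cap's origin. The cap lifts straight off when turned 58 to 100 degrees from its start relative to the jar; beyond that, and clockwise from the start, the lugs meet a stop.
- brush_tip (a point): Lower end of the brush (round, 10 mm thick) on the cap's axis, 48 mm below the cap's origin; it reaches the rim's height when the cap is 68 mm above its screwed-on height.
- jar_rim (a point): Centre of the jar's mouth at the rim, 90 mm above the jar's underside; bore 34 mm. Three right-hand thread segments stand out round the neck below it. The cap's skirt is clear of the rim 20 mm above its screwed-on height.
- caddy: Dark wooden desk caddy, fixed: an 86 mm square block, 40 mm high, with a square well in its top; on its -y side an open tray (86 x 104 mm, 22 mm high) with two black clips. Origin: on the desk under the well's centre; x, y square to the well. Well 62 mm square (2 mm of play round the jar), mouth bevelled 5 mm outwards; the jar fits in any quarter turn.
- well_floor (a point): Centre of the well's cork floor, 8 mm above the desk; the jar's underside rests here when fully down. In the well the jar can still twist about 5 degrees either way.
- glue_stick: Bystander: upright glue stick with blue cap, 24 mm in diameter, 92 mm high, loose; origin under its centre.
- usb_stick: Bystander: small black memory stick lying flat, 18 x 48 x 8 mm, loose; origin under its centre, its length along y.
- scissors: Bystander: scissors with blue handles lying flat, 199 mm long, 87 mm wide, 9 mm high, loose; origin under their centre.
Not all that is in view belongs to the job. Of the things like the brush_cap, leave any that is turquoise; of the rest the smaller one is meant.

How it is judged:
On the way, in this order (a step that is already met when the one before it is completed fails the run):
1. the jar, its cap still screwed on, stands fully down in the caddy's well (horizontal distance between paste_jar and well_floor below 0.006 m and z of paste_jar in the frame of caddy below 0.0115 m and angle between paste_jar's own z axis and vertical below 0.07 rad and z of brush_cap in the frame of paste_jar below 0.0745 m and linear speed of paste_jar below 0.05 m/s), for 0.2 s.
2. the cap's threads have let go while the jar stands in the well (horizontal distance between paste_jar and well_floor below 0.006 m and z of paste_jar in the frame of caddy below 0.0115 m and angle between paste_jar's own z axis and vertical below 0.07 rad and z of brush_cap in the frame of paste_jar above 0.078 m), for 0.1 s.
At the end, for the whole second after the job is handed in: Cap held in the fingers, at rest, upright within 0.15 rad, its lower edge 2 to 33 mm above the rim, within 8 mm of the jar's axis, not touching the jar, brush in the mouth; jar upright (0.07 rad), within 6 mm of the well's centre and 3.5 mm of its floor (horizontal distance between paste_jar and well_floor below 0.006 m and z of paste_jar in the frame of caddy below 0.0115 m and angle between paste_jar's own z axis and vertical below 0.07 rad and z of brush_cap in the frame of paste_jar between 0.092 and 0.123 m and horizontal distance between brush_cap and jar_rim below 0.008 m and angle between brush_cap's own z axis and vertical below 0.15 rad and contact force between the fingers and brush_cap above 1 N and contact force between brush_cap and paste_jar below 0.3 N and contact force between brush_cap and caddy below 0.3 N and linear speed of each of brush_cap, paste_jar below 0.03 m/s); the arm keeps its last pose, push and grip.
It fails at once if the cap comes off the jar while the jar is not down in the well (z of brush_cap in the frame of paste_jar above 0.078 m and (horizontal distance between paste_jar and well_floor above 0.012 m or z of paste_jar in the frame of caddy above 0.018 m)).
It fails at once if the brush comes out of the jar (z of brush_tip in the frame of paste_jar above 0.089 m).
It fails at once if the jar is dropped (linear speed of paste_jar above 0.4 m/s and contact force between the fingers and brush_cap below 0.1 N and contact force between the fingers and paste_jar below 0.1 N).
It fails at once if the jar is tipped over (angle between paste_jar's own z axis and vertical above 0.6 rad).
It fails at once if the memory stick, glue stick or scissors are moved more than 2 cm (distance of any of usb_stick, glue_stick, scissors from where it was at the start of the episode above 0.02 m).
It also fails if it takes over 54 s, if anything falls off the work surface, if the arm or the gripper's body presses on something with over 40 N, if the wrist force passes 120 N, or if a joint passes its speed limit or range.

ROBOT

A 6-joint arm with a two-finger parallel gripper is mounted at the origin on the work surface; the furniture and walls round the work are solid. World frame = base frame: x ahead of the robot, y to its left, z up, the work surface at z = 0. Lengths are in m, angles in rad, forces in N, time in s.
With the tool pointing down it reaches from about 0.3 to 0.775 m from the base axis. Payload 14.6 kg.
Tool frame: the origin (TCP) lies at the very end of the fingers, on their centre line; the grasp point (between the pads) lies robot.grip_depth behind it (robot.grip_depth is the distance from the TCP to the grasp point, in m); z points along the fingers, y is the line along which they close (so a half turn about z gives the same grasp; the last joint's range is limited). The gripper opens to 85 mm and grips with 20 to 120 N. Pads are 22 mm wide; open, the fingers measure 114 mm over their backs; the gripper's body (76 mm by 85 mm) begins 54 mm behind the grasp point. The pads swing forward as they close: fully open they stand 13 mm farther back than shut.
Start: joints at [-1.233, 0.3, 1.521, -0, 1.321, -0.067], TCP at [0.217, -0.506, 0.231] pointing down, gripper open.
Joint ranges: [-3.03, 3.03], [-0.79, 2.21], [0.23, 2.52], [-1.04, 4.18], [0, 3.07], [-2.55, 2.55]. Speed limits (rad/s): [2.22, 2.22, 2.57, 3.14, 3.14, 3.14].

INTERFACE

Orientations are given as [roll, pitch, yaw] about the fixed x, y, z axes, in that order (R = Rz(yaw) Ry(pitch) Rx(roll)).
In Python, from workcell import robot gives the robot as it stands.
- The arm moves only by the shell command python3 -m handwheel 'ROWS' [FORCE]. ROWS is JSON, a list that holds one entry, the list of rows, each a list of 7 numbers: the shift along the tool's x, y, z in m, then the turn, a rotation vector about the tool's x, y, z in rad, then the opening, from 0 (shut) to 1 (fully open). A call has exactly 5 rows; each row is the pose to reach, as a shift and turn from the pose commanded when the call began, along the tool's axes at that moment; what a row does not reach only later rows make up. A row lasts 1/10 s, in which the tool goes at most 50 mm and 8.59 degrees, less where a joint would pass 70% of its speed; a pose out of reach is approached as far as the arm can. A call with a gripper value outside its range is refused whole. The fingers move at their own pace and stop on an object; FORCE is the grip in N (left out, the last holds). Time passes only in rows, so rows that repeat a pose let the fingers close, or fill a call up. It gives the time, the measured TCP pose, the force, the opening and the grip force at its end, in the units of the state.
- robot.observe(): the state, without advancing time (a new reading comes with each control period).
- robot.get_image(name): name is "scene" or "top" or "wrist"; returns a dict with "image" (420x560x3 uint8, red, green, blue), "range_z" (420x560 float32, m along the optical axis (not along the pixel's ray), 0 where there is no reading), "fx", "fy", "cx", "cy" (pixels), "rvec" (rotation vector, rad) and "tvec" (3), from world to camera coordinates, as OpenCV has them. Camera axes: x right, y down, z forward; pixel columns grow to the right and rows downward; lengths in m; the calibration is good to about 2 mm. The wrist camera is an equidistant fisheye: a pixel r from the principal point sees the ray r / f radians off the axis. A picture is of the moment at which its call begins.
- robot.finish_job(): hands the job in; it is judged then, once.
The state is a dict: "t": time; "joint_pos": joint angles; "joint_velocities": joint speeds; "joint_efforts": joint torques, N m; "ee_pos": TCP position; "tool_rot": TCP orientation; "force": force on the tool from outside, world axes, zero at the start; "wrist_torque": the same for the moment, N m; "opening": finger opening in m; "grip_force": force on a finger pad.
Only numpy, scipy, OpenCV 4.12 (cv2) and the standard library are available. Lean on these libraries where they do the work, as an engineer would, in place of code of your own. Each camera call takes 0.05 s, during which the arm holds its last target. There are 200 camera calls.

## Working session

There is one attempt and no reset: what is moved stays moved. The work goes in short steps, Python scripts to look and compute and a shell command to move; the robot and the scene stay as the last step left them, time stands still between calls to the robot, and variables do not carry over. Pictures are saved under pics/ and viewed, at most 10 in all, crops included, and the job is handed in when it is done.

```bash
mkdir -p pics; ls; python3 - <<'E'
from workcell import robot
import cv2,numpy as np,pickle
ims={n:robot.get_image(n) for n in("scene","top","wrist")}
pickle.dump(ims,open("ims.pkl","wb"))
for n,d in ims.items():
    cv2.imwrite(f"pics/{n}0.png",d["image"][:,:,::-1]); print(n,d["fx"],d["fy"],d["cx"],d["cy"],d["rvec"],d["tvec"],(d["range_z"]>0).mean())
print(robot.observe(),robot.grip_depth)
E
```

```text
pics
scene 472.7611406068809 472.7611406068809 274.30735481036083 209.50609849624857 [ 1.91366817 -0.95056992  0.58514949] [-0.41577697  0.26556016  0.83218559] 0.9958588435374149
top 409.1827051081712 409.1827051081712 278.48620801991433 213.4990945873216 [ 2.22318367 -2.15777862  0.11671586] [-0.12747148  0.59476833  0.90673076] 0.996062925170068
wrist 325.19226210127806 325.19226210127806 272.9399045096723 209.05352105436987 [-2.43513791  1.60532258  0.21272559] [-0.54876146 -0.03387494  0.37945189] 0.9765688775510204
{'t': 0.15, 'joint_pos': array([-1.23256884e+00,  3.00333175e-01,  1.52142837e+00, -4.47777175e-05,
        1.32071766e+00, -6.66030530e-02]), 'joint_velocities': array([ 0.00121522, -0.00134366, -0.00290224,  0.00058421, -0.00062525,
        0.00152897]), 'joint_efforts': array([-1.60839947e-03, -5.43662167e+01, -3.61887574e+01, -1.78069290e-04,
        3.14309691e-03, -5.52502598e-06]), 'ee_pos': array([ 0.21655099, -0.50537948,  0.23086158]), 'tool_rot': array([-3.14070518e+00, -1.57245644e-05,  4.04841637e-01]), 'force': array([0.95799927, 0.02743635, 0.40039387]), 'wrist_torque': array([-0.02432167, -0.00468258,  0.05251107]), 'grip_force': 0.0, 'opening': 0.08545375256580293} 0.0187
```

View pics/top0.png

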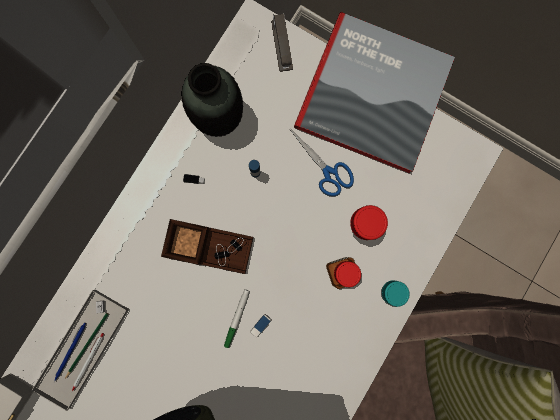

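View pics/scene0.png

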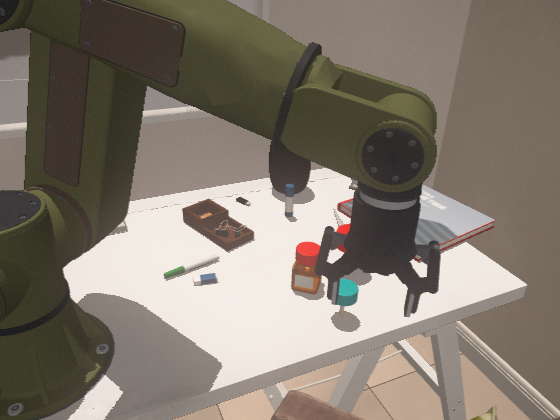

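The top view shows the jar's small red cap at (347,274), the caddy's cork well at (187,242) with its tray to the right, the glue stick at (255,168) and the turquoise cap at (396,293). The scene view confirms that the jar is upright, with its red cap at (308,253) and the gripper above and to the right.

```bash
cat > h.py <<'E'
import cv2,numpy as np
def pts(d,uv,z=None):
    """pixels -> world, by range image or on plane height z"""
    R=cv2.Rodrigues(d["rvec"])[0]; uv=np.atleast_2d(uv).astype(float)
    ray=np.c_[(uv[:,0]-d["cx"])/d["fx"],(uv[:,1]-d["cy"])/d["fy"],np.ones(len(uv))]
    c=-R.T@d["tvec"]; w=ray@R
    s=d["range_z"][uv[:,1].astype(int),uv[:,0].astype(int)] if z is None else (z-c[2])/w[:,2]
    return c+w*s[:,None]
def allpts(d):
    v,u=np.mgrid[:420,:560]; return pts(d,np.c_[u.ravel(),v.ravel()]).reshape(420,560,3)
def mask(d,lo,hi): return cv2.inRange(cv2.cvtColor(d["image"],cv2.COLOR_RGB2HSV),lo,hi)
E
python3 - <<'E'
import pickle;from h import *
ims=pickle.load(open("ims.pkl","rb"))
for n in("top","scene"):
    d=ims[n];P=allpts(d);m=mask(d,(0,170,110),(5,255,255))|mask(d,(174,170,110),(180,255,255))
    k,l,s,c=cv2.connectedComponentsWithStats(m)
    for i in range(1,k):
        if s[i,4]>150:
            q=P[l==i];top=q[q[:,2]>np.percentile(q[:,2],90)-.006]
            print(n,s[i],c[i].round(1),"ztop",np.percentile(q[:,2],[50,90]).round(4),"ctr",((top.max(0)+top.min(0))/2).round(4),cv2.minEnclosingCircle(top[:,:2].astype(np.float32)))
d=ims["top"];P=allpts(d)
# caddy: wooden pts by height; well rim top at z .04
win=np.zeros((420,560),bool);win[205:285,150:265]=1
hi=win&(P[...,2]>.033)&(P[...,2]<.05)
q=P[hi]; r=cv2.minAreaRect(q[:,:2].astype(np.float32)*1000);print("block",hi.sum(),r,q[:,2].mean())
al=win&(P[...,2]>.010)&(P[...,2]<.06); r=cv2.minAreaRect(P[al][:,:2].astype(np.float32)*1000);print("caddy",r)
ck=(mask(d,(8,60,110),(22,200,255))>0)&win
kk,l,s,c=cv2.connectedComponentsWithStats(ck.astype(np.uint8));i=1+s[1:,4].argmax();print("cork",s[i],c[i],pts(d,c[i],.008),P[l==i][:,2].mean())
r=cv2.minAreaRect(pts(d,np.argwhere(l==i)[:,::-1],.008)[:,:2].astype(np.float32)*1000);print(r)
# jar body
w=np.zeros((420,560),bool);w[250:300,318:375]=1
jb=w&(P[...,2]>.012)&(P[...,2]<.066)
print("jar",jb.sum(),cv2.minAreaRect(P[jb][:,:2].astype(np.float32)*1000))
d=ims["scene"];P2=allpts(d);w=np.zeros((420,560),bool);w[262:296,286:326]=1
jb2=w&(P2[...,2]>.012)&(P2[...,2]<.054);qq=P2[jb2]
print("jar2",jb2.sum(),cv2.minAreaRect(qq[:,:2].astype(np.float32)*1000), cv2.minAreaRect(np.r_[qq,P[jb]][:,:2].astype(np.float32)*1000))
# turquoise, glue
for nm,lo,hi_ in(("turq",(80,100,60),(95,255,255)),("blue",(98,100,40),(120,255,255))):
    dd=ims["top"];P=allpts(dd);m=mask(dd,lo,hi_);k,l,s,c=cv2.connectedComponentsWithStats(m)
    for i in range(1,k):
        if s[i,4]>60: print(nm,c[i].round(),np.median(P[l==i],0).round(3),P[l==i][:,2].max().round(3))
big=cv2.resize(ims["top"]["image"][190:320,140:420],None,fx=2.8,fy=2.8,interpolation=cv2.INTER_CUBIC)
cv2.imwrite("pics/crop1.png",big[:,:,::-1])
E
```

```text
top [295  13  50 114 584] [319.3  69.4] ztop [0.0218 0.0244] ctr [ 0.8037 -0.1707  0.4869] ((0.803250789642334, -0.16940483450889587), 0.29355379939079285)
top [354 205  33  35 899] [370.1 222. ] ztop [0.0988 0.1008] ctr [ 0.5689 -0.2121  0.5252] ((0.5565513968467712, -0.21194539964199066), 0.12862235307693481)
top [336 262  25  25 500] [348. 274.] ztop [0.0952 0.0972] ctr [ 0.483  -0.1856  0.5234] ((0.4917847514152527, -0.18557687103748322), 0.10165254771709442)
scene [296 242  24  14 257] [307.9 248.4] ztop [0.0956 0.0968] ctr [ 0.4685 -0.2554  0.0958] ((0.46996015310287476, -0.25641536712646484), 0.026699332520365715)
block 721 ((523.7921142578125, 72.4156265258789), (141.25718688964844, 85.87044525146484), 79.4946060180664) 0.03754248444521545
caddy ((519.2356567382812, 48.566593170166016), (189.85165405273438, 86.16371154785156), 79.52876281738281)
cork [174 228  27  29 550] [186.91636364 242.17454545] [[0.52722607 0.09837183 0.008     ]] 0.006520209127337905
((527.7181396484375, 98.22348022460938), (50.121192932128906, 59.980838775634766), 79.7514419555664)
jar 251 ((470.64910888671875, -256.6324462890625), (57.24580383300781, 57.08064270019531), 19.824495315551758)
jar2 446 ((457.144775390625, -271.2516784667969), (37.72074890136719, 71.10570526123047), 54.2573356628418) ((468.82574462890625, -257.0211181640625), (60.93264389038086, 57.520957946777344), 19.659015655517578)
turq [397. 293.] [ 0.431 -0.367  0.072] 0.955
blue [254. 165.] [ 0.696 -0.052  0.09 ] 0.095
blue [335. 178.] [ 0.685 -0.24   0.007] 0.955
blue [262. 323.] [ 0.349 -0.08   0.011] 0.955
blue [ 70. 351.] [0.278 0.348 0.008] 0.014
```

View pics/crop1.png

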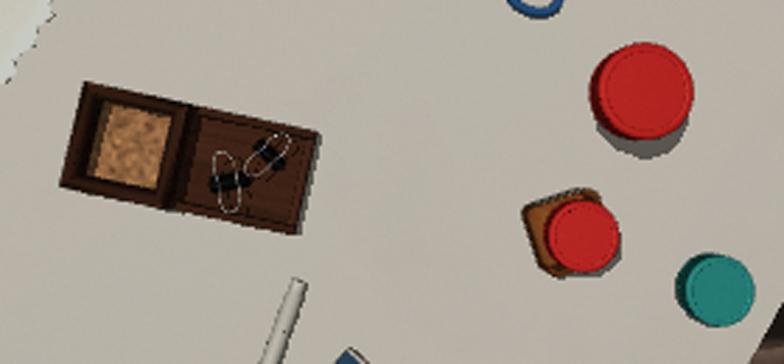

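The crop shows the cork well centred at crop pixel (132,147), with the tray to its right. The target cap is at (584,236) on the amber jar, between the big red lid (642,90) and the turquoise one (715,290).

```bash
cat >> h.py <<'E'
from scipy.spatial.transform import Rotation as Rn
def go(robot,xyz,yawdeg):
    s=robot.observe();R=Rn.from_euler('xyz',s["tool_rot"]);T=Rn.from_euler('xyz',[np.pi,0,np.radians(yawdeg)])
    print("t",s["t"],"at",s["ee_pos"].round(4),s["tool_rot"].round(4),"shift",R.inv().apply(np.array(xyz)-s["ee_pos"]).round(4),"turn",(R.inv()*T).as_rotvec().round(4))
def capfit(d,P,zlo,zhi,win):
    m=mask(d,(0,150,90),(6,255,255))|mask(d,(173,150,90),(180,255,255))
    u0,v0,u1,v1=win;w=np.zeros(m.shape,bool);w[v0:v1,u0:u1]=1
    sel=w&(m>0)&(P[...,2]>zlo)&(P[...,2]<zhi);q=P[sel][:,:2].astype(np.float32)
    return sel.sum(),cv2.minEnclosingCircle(q),q.mean(0)
E
python3 - <<'E'
import pickle;from h import *;from workcell import robot
ims=pickle.load(open("ims.pkl","rb"))
print(capfit(ims["top"],allpts(ims["top"]),.090,.1,(330,255,378,292)))
print("big",capfit(ims["top"],allpts(ims["top"]),.094,.106,(345,200,395,245)))
print(capfit(ims["scene"],allpts(ims["scene"]),.090,.1,(290,238,325,260)))
go(robot,[.4695,-.256,.2],109.8)
E
```

```text
(np.int64(506), ((0.4699295163154602, -0.25727805495262146), 0.026695022359490395), array([ 0.47004154, -0.25712162], dtype=float32))
big (np.int64(910), ((0.5802974700927734, -0.3017464280128479), 0.03638722002506256), array([ 0.58020896, -0.30157736], dtype=float32))
(np.int64(287), ((0.46924471855163574, -0.256612628698349), 0.027416089549660683), array([ 0.46752372, -0.25624022], dtype=float32))
t 0.15 at [ 0.2166 -0.5054  0.2309] [-3.1407 -0.      0.4048] shift [ 0.3307 -0.1296  0.031 ] turn [-7.0000e-04 -7.0000e-04 -1.5115e+00]
```

```bash
python3 -m handwheel '[[[0.07,-0.025,0,0,0,-0.15,1],[0.11,-0.045,0,0,0,-0.30,1],[0.15,-0.06,0,0,0,-0.45,1],[0.19,-0.075,0,0,0,-0.6,1],[0.22,-0.09,0,0,0,-0.75,1]]]' 60
python3 -c "
from h import *;from workcell import robot
go(robot,[.4697,-.257,.2],109.8)"
```

```text
t: 0.65
ee_pos: [0.3849, -0.3341, 0.2312]
tool_rot: [-3.142, -0.0, 1.162]
force: [0.5, -1.2, 0.1]
opening: 0.085
grip_force: 0.0
t 0.65 at [ 0.3849 -0.3341  0.2312] [-3.1416e+00 -2.0000e-04  1.1620e+00] shift [0.1045 0.0471 0.0312] turn [ 1.000e-04 -2.000e-04 -7.544e-01]
```

```bash
python3 -m handwheel '[[[0.03,0.012,0,0,0,-0.15,1],[0.055,0.025,0.01,0,0,-0.30,1],[0.08,0.035,0.02,0,0,-0.45,1],[0.095,0.043,0.028,0,0,-0.6,1],[0.1045,0.047,0.031,0,0,-0.75,1]]]'
python3 -c "
from h import *;from workcell import robot
d=robot.get_image('wrist');cv2.imwrite('pics/w1.png',d['image'][:,:,::-1])
# fisheye: project jar cap, well and check
R=cv2.Rodrigues(d['rvec'])[0]
m=mask(d,(0,150,60),(6,255,255))|mask(d,(173,150,60),(180,255,255))
v,u=np.mgrid[:420,:560];x=(u-d['cx'])/d['fx'];y=(v-d['cy'])/d['fy'];r=np.hypot(x,y)+1e-9;k=np.tan(np.minimum(r,1.5))/r
P=(np.dstack([x*k,y*k,np.ones_like(x)])*d['range_z'][...,None]-d['tvec'])@R
sel=(m>0)&(abs(P[...,2]-.096)<.006)&(np.hypot(P[...,0]-.47,P[...,1]+.257)<.045)
print(sel.sum(),cv2.minEnclosingCircle(P[sel][:,:2].astype(np.float32)),np.median(P[sel],0))
go(robot,[.4697,-.257,.066],109.8)"
```

```text
t: 1.15
ee_pos: [0.4692, -0.2584, 0.1992]
tool_rot: [-3.141, -0.001, 1.912]
force: [-0.2, -0.4, -0.0]
opening: 0.0855
grip_force: 0.0
3360 ((0.4712086319923401, -0.2554566562175751), 0.0266009159386158) [ 0.47076776 -0.25423396  0.09746088]
t 1.2 at [ 0.4696 -0.2578  0.199 ] [-3.1408e+00 -1.7000e-03  1.9217e+00] shift [0.0005 0.0005 0.133 ] turn [-0.0008 -0.0017  0.0053]
```

View pics/w1.png

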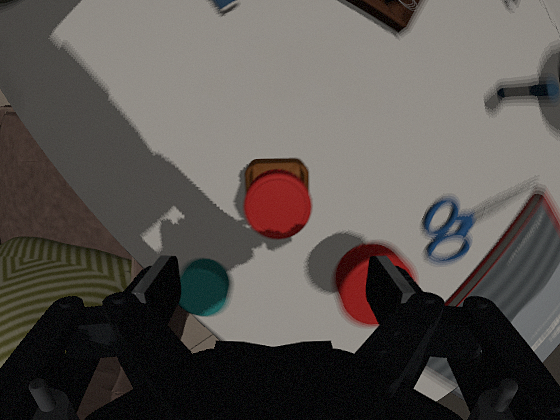

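The wrist view shows the cap at (278,204) between the fingers at (165,290) and (390,290). The jar's faces are square to the closing line, and the neighbouring lids are clear of the fingers.

```bash
python3 -m handwheel '[[[0.001,0.001,0.04,0,0,0.003,1],[0.001,0.001,0.08,0,0,0.003,1],[0.001,0.001,0.11,0,0,0.003,1],[0.001,0.001,0.125,0,0,0.003,1],[0.001,0.001,0.133,0,0,0.003,1]]]'
python3 -m handwheel '[[[0,0,0,0,0,0,0.6],[0,0,0,0,0,0,0.5],[0,0,0,0,0,0,0.4],[0,0,0,0,0,0,0.4],[0,0,0,0,0,0,0.4]]]' 60
python3 -m handwheel '[[[0,0,0,0,0,0,0.2],[0,0,0,0,0,0,0],[0,0,0,0,0,0,0],[0,0,0,0,0,0,0],[0,0,0,0,0,0,0]]]' 80
```

```text
t: 1.7
ee_pos: [0.4685, -0.2582, 0.0658]
tool_rot: [-3.14, -0.002, 1.899]
force: [-0.6, -0.6, 0.9]
opening: 0.0852
grip_force: 0.0
t: 2.2
ee_pos: [0.47, -0.2586, 0.0685]
tool_rot: [3.14, 0.002, 1.902]
force: [2.0, 1.6, 6.3]
opening: 0.0526
grip_force: 62.5
t: 2.7
ee_pos: [0.47, -0.2586, 0.0686]
tool_rot: [3.14, 0.002, 1.902]
force: [3.3, 1.1, 7.7]
opening: 0.0517
grip_force: 81.8
```

```bash
python3 -m handwheel '[[[0,0,-0.01,0,0,0,0],[0,0,-0.03,0,0,0,0],[0,0,-0.05,0,0,0,0],[0,0,-0.07,0,0,0,0],[0,0,-0.08,0,0,0,0]]]'
python3 - <<'E'
from h import *;from workcell import robot
d=robot.get_image('scene');cv2.imwrite('pics/s1.png',cv2.resize(d['image'][150:330,220:450,::-1],None,fx=3,fy=3))
print(robot.observe()["force"],robot.observe()["wrist_torque"])
# target: well centre, jar down -30.3 deg
go(robot,[.528,.099,.148],79.5)
E
```

```text
t: 3.2
ee_pos: [0.4693, -0.2585, 0.1491]
tool_rot: [3.141, 0.001, 1.902]
force: [0.5, -0.1, -3.4]
opening: 0.0517
grip_force: 84.4
[ 1.0653231  -0.76621166 -1.52968425] [-0.04246322 -0.02022899  0.03982148]
t 3.25 at [ 0.4697 -0.2587  0.1499] [3.1400e+00 2.2000e-03 1.9017e+00] shift [0.3193 0.1714 0.0015] turn [0.0021 0.0018 0.5142]
```

View pics/s1.png

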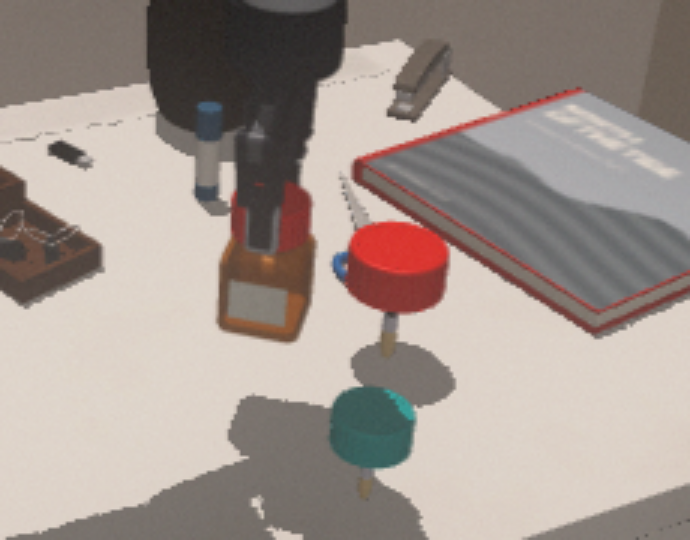

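The jar is lifted upright at crop (265,285), with the fingers on its red cap. The glue stick (207,150) and the other caps stand where they were.

```bash
python3 -m handwheel '[[[0.02,0.01,0,0,0,0.05,0],[0.055,0.03,0,0,0,0.14,0],[0.095,0.051,0,0,0,0.23,0],[0.135,0.072,0,0,0,0.32,0],[0.175,0.094,0,0,0,0.4,0]]]'
python3 -c "
from h import *;from workcell import robot
go(robot,[.528,.099,.148],79.5)"
```

```text
t: 3.75
ee_pos: [0.5007, -0.0605, 0.1466]
tool_rot: [-3.14, -0.0, 1.498]
force: [1.0, -0.1, -4.6]
opening: 0.0519
grip_force: 84.5
t 3.75 at [ 0.5007 -0.0605  0.1466] [-3.1402e+00 -1.0000e-04  1.4977e+00] shift [ 0.1611  0.0156 -0.0014] turn [-0.0014  0.      0.1101]
```

```bash
python3 -m handwheel '[[[0.04,0.004,0,0,0,0.03,0],[0.08,0.008,0,0,0,0.06,0],[0.12,0.012,0,0,0,0.09,0],[0.148,0.015,0,0,0,0.11,0],[0.16,0.0155,0,0,0,0.11,0]]]'
python3 -m handwheel '[[[0,0,0,0,0,0,0],[0,0,0,0,0,0,0],[0,0,0,0,0,0,0],[0,0,0,0,0,0,0],[0,0,0,0,0,0,0]]]'
python3 - <<'E'
from h import *;from workcell import robot;import pickle
ims={n:robot.get_image(n) for n in("scene","top")};pickle.dump(ims,open("ims2.pkl","wb"))
a=ims["top"]["image"][190:290,140:280];b=ims["scene"]["image"][150:270,150:300]
cv2.imwrite("pics/c2.png",np.hstack([cv2.resize(a,(560,400)),cv2.resize(b,(500,400))])[:,:,::-1][:, :, :].copy() if 0 else cv2.resize(np.hstack([cv2.resize(a,(420,300)),cv2.resize(b,(375,300))]),(795,300))[:,:,::-1])
for n,d in ims.items():
    P=allpts(d);sel=(P[...,2]>.085)&(P[...,2]<.135)&(np.hypot(P[...,0]-.528,P[...,1]-.099)<.05)&(mask(d,(0,110,20),(25,255,255))>0)
    q=P[sel];print(n,sel.sum(),cv2.minAreaRect(q[:,:2].astype(np.float32)*1000),np.percentile(q[:,2],[2,98]))
go(robot,[.528,.099,.148],79.5)
E
```

```text
t: 4.25
ee_pos: [0.5274, 0.0985, 0.1464]
tool_rot: [-3.14, 0.0, 1.393]
force: [-0.1, -1.1, -3.6]
opening: 0.0516
grip_force: 84.4
t: 4.75
ee_pos: [0.5277, 0.0956, 0.1473]
tool_rot: [3.142, 0.0, 1.391]
force: [-0.3, -0.4, -3.8]
opening: 0.0518
grip_force: 84.4
scene 403 ((509.5093688964844, 85.6107177734375), (41.02435302734375, 71.94924926757812), 34.71388626098633) [0.08612063 0.1340996 ]
top 165 ((524.5167236328125, 73.44606018066406), (15.94542121887207, 56.53355407714844), 84.55194854736328) [0.086603   0.13490842]
t 4.85 at [0.5278 0.0959 0.1474] [ 3.1415 -0.      1.3913] shift [ 0.0031 -0.0003 -0.0006] turn [ 0.0001 -0.      0.0037]
```

View pics/c2.png

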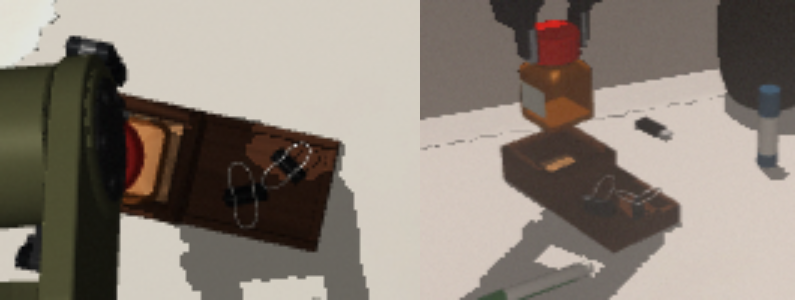

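The left half (top view) shows the jar's near edge almost parallel to the well's edge, over the well. The right half (scene view) shows the jar upright above the caddy at (555,85), well clear of the block.

```bash
python3 - <<'E'
from h import *;import pickle
ims=pickle.load(open("ims2.pkl","rb"));d=ims["scene"];P=allpts(d)
R=cv2.Rodrigues(d["rvec"])[0];c=-R.T@d["tvec"]
w=np.zeros((420,560),bool);w[165:205,180:225]=1
sel=w&(P[...,2]>.09)&(P[...,2]<.130)&(np.hypot(P[...,0]-.528,P[...,1]-.098)<.055)
q=P[sel][:,:2]
print(sel.sum())
v=np.array([.528,.098])-c[:2];v/=np.linalg.norm(v);lat=np.array([-v[1],v[0]])
a=(q-[.528,.098])@lat;b=(q-[.528,.098])@v
k=np.linspace(a.min(),a.max(),14)
for i in range(13):
    s=(a>=k[i])&(a<k[i+1]); 
    if s.sum(): print((k[i]*1000).round(1),s.sum(),(np.median(b[s])*1000).round(1))
# corner = nearest along v
ac=np.median(a[b<np.percentile(b,4)]);print("corner lat",ac)
for nm,s in(("L",a>ac+.008),("R",a<ac-.008)):
    vx,vy,x0,y0=cv2.fitLine(q[s].astype(np.float32),cv2.DIST_HUBER,0,.001,.001).ravel()
    n=np.array([-vy,vx]);n*=np.sign(n@v);off=n@([x0,y0])
    print(nm,s.sum(),"face yaw",np.degrees(np.arctan2(vy,vx))%90,"centre-plane off",n@np.array([.528,.098])-off,"n",n)
# caddy block from top (first picture): lines of the block
d=pickle.load(open("ims.pkl","rb"))
for nm in("top","scene"):
    P=allpts(d[nm]);h=(abs(P[...,2]-.04)<.004)&(np.hypot(P[...,0]-.528,P[...,1]-.099)<.068)
    print(nm,h.sum(),cv2.minAreaRect(P[h][:,:2].astype(np.float32)*1000))
E
```

```text
403
-37.2 32 -10.0
-31.6 29 -14.9
-26.0 28 -19.0
-20.3 31 -22.5
-14.7 33 -26.8
-9.1 31 -31.4
-3.4 32 -34.3
2.2 32 -36.6
7.9 34 -33.1
13.5 31 -26.6
19.1 30 -19.2
24.8 30 -9.8
30.4 29 -2.2
corner lat 0.005300222603286663
L 122 face yaw 78.88483 centre-plane off 0.028454493910074263 n [ 0.98124164 -0.19278173]
R 187 face yaw 82.28675 centre-plane off 0.02883890902996064 n [0.13421538 0.9909522 ]
top 546 ((528.7151489257812, 99.1751708984375), (86.72044372558594, 85.87279510498047), 79.57479095458984)
scene 255 ((528.9406127929688, 100.76411437988281), (89.75836944580078, 88.43994140625), 79.29986572265625)
```

```bash
python3 -m handwheel '[[[0.0015,0.0005,0.003,0,0,0,0],[0.0025,0.0005,0.008,0,0,0,0],[0.0025,0.0005,0.014,0,0,0,0],[0.0025,0.0005,0.021,0,0,0,0],[0.0025,0.0005,0.028,0,0,0,0]]]'
python3 -m handwheel '[[[0,0,0.003,0,0,0,0],[0,0,0.006,0,0,0,0],[0,0,0.009,0,0,0,0],[0,0,0.012,0,0,0,0],[0,0,0.015,0,0,0,0]]]'
```

```text
t: 5.35
ee_pos: [0.5285, 0.0987, 0.1184]
tool_rot: [-3.141, 0.0, 1.392]
force: [0.1, 0.5, -4.2]
opening: 0.0515
grip_force: 84.4
t: 5.85
ee_pos: [0.5287, 0.0987, 0.1042]
tool_rot: [3.141, -0.0, 1.392]
force: [-0.2, -0.2, -4.3]
opening: 0.0515
grip_force: 84.4
```

```bash
python3 -m handwheel '[[[0,0,0.002,0,0,0,0],[0,0,0.004,0,0,0,0],[0,0,0.007,0,0,0,0],[0,0,0.01,0,0,0,0],[0,0,0.013,0,0,0,0]]]'
```

```text
t: 6.35
ee_pos: [0.5286, 0.0987, 0.091]
tool_rot: [-3.142, 0.0, 1.392]
force: [-0.4, -0.1, -3.8]
opening: 0.0517
grip_force: 84.4
```

```bash
python3 -m handwheel '[[[0,0,0.002,0,0,0,0],[0,0,0.004,0,0,0,0],[0,0,0.006,0,0,0,0],[0,0,0.008,0,0,0,0],[0,0,0.011,0,0,0,0]]]'
python3 -m handwheel '[[[0,0,0.001,0,0,0,0],[0,0,0.002,0,0,0,0],[0,0,0.003,0,0,0,0],[0,0,0.004,0,0,0,0],[0,0,0.004,0,0,0,0]]]'
```

```text
t: 6.85
ee_pos: [0.5287, 0.0987, 0.0802]
tool_rot: [3.141, -0.0, 1.392]
force: [-1.1, -0.3, -4.1]
opening: 0.0516
grip_force: 84.4
t: 7.35
ee_pos: [0.5291, 0.0987, 0.0768]
tool_rot: [3.141, -0.0, 1.392]
force: [-0.9, -0.4, 1.2]
opening: 0.052
grip_force: 85.2
```

```bash
python3 -m handwheel '[[[0,0,0.001,0,0,0,0],[0,0,0.001,0,0,0,0],[0,0,0.001,0,0,0,0],[0,0,0.001,0,0,-0.05,0],[0,0,0.001,0,0,-0.1,0]]]' 100
python3 -m handwheel '[[[0,0,0,0,0,-0.1,0],[0,0,0,0,0,-0.2,0],[0,0,-0.0003,0,0,-0.3,0],[0,0,-0.0005,0,0,-0.4,0],[0,0,-0.0008,0,0,-0.5,0]]]'
python3 -c "
from workcell import robot
print(robot.observe()['wrist_torque'])"
```

```text
t: 7.85
ee_pos: [0.5296, 0.0989, 0.0764]
tool_rot: [3.139, -0.001, 1.494]
force: [1.2, 0.8, 10.2]
opening: 0.0513
grip_force: 102.9
t: 8.35
ee_pos: [0.5295, 0.0988, 0.0772]
tool_rot: [3.139, 0.001, 1.996]
force: [1.3, -0.4, 6.5]
opening: 0.0517
grip_force: 103.0
[-0.00571806  0.03950734 -0.05485653]
```

```bash
python3 -m handwheel '[[[0,0,-0.0002,0,0,-0.09,0],[0,0,-0.0004,0,0,-0.18,0],[0,0,-0.0006,0,0,-0.27,0],[0,0,-0.0008,0,0,-0.36,0],[0,0,-0.001,0,0,-0.45,0]]]'
python3 -m handwheel '[[[0,0,-0.0002,0,0,-0.09,0],[0,0,-0.0004,0,0,-0.18,0],[0,0,-0.0006,0,0,-0.27,0],[0,0,-0.0008,0,0,-0.36,0],[0,0,-0.001,0,0,-0.4,0]]]'
python3 - <<'E'
from h import *;from workcell import robot
print(robot.observe()['wrist_torque'])
d=robot.get_image('scene');cv2.imwrite('pics/s3.png',cv2.resize(d['image'][150:260,160:280,::-1],None,fx=5,fy=5))
E
```

```text
t: 8.85
ee_pos: [0.5295, 0.0988, 0.0782]
tool_rot: [3.14, 0.002, 2.445]
force: [0.5, 1.3, 6.5]
opening: 0.0516
grip_force: 102.8
t: 9.35
ee_pos: [0.5298, 0.0988, 0.0792]
tool_rot: [3.14, 0.003, 2.845]
force: [2.0, 0.6, 4.7]
opening: 0.0514
grip_force: 102.8
[ 0.06526544 -0.43761294 -0.13141213]
```

View pics/s3.png

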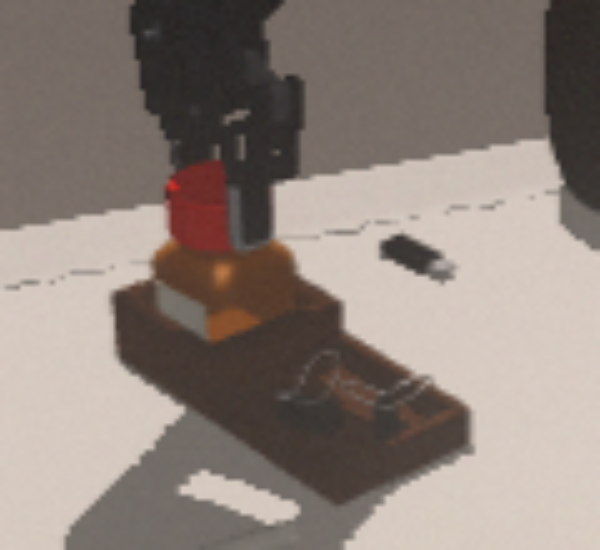

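The jar sits square and deep in the well at (225,290), with the cap at (200,210) held by the fingers. Next is a gentle lift to check whether the lugs have let go.

```bash
python3 -m handwheel '[[[0,0,-0.001,0,0,0,0],[0,0,-0.002,0,0,0,0],[0,0,-0.003,0,0,0,0],[0,0,-0.004,0,0,0,0],[0,0,-0.005,0,0,0,0]]]'
python3 -c "
from h import *;from workcell import robot
print(robot.observe()['wrist_torque'])
d=robot.get_image('scene');cv2.imwrite('pics/s4.png',cv2.resize(d['image'][150:260,160:280,::-1],None,fx=5,fy=5))"
```

```text
t: 9.9
ee_pos: [0.5283, 0.0987, 0.0828]
tool_rot: [-3.141, -0.001, 2.842]
force: [0.7, 0.7, -1.3]
opening: 0.0514
grip_force: 104.0
[ 0.0263095  -0.1338568  -0.00699851]
```

View pics/s4.png

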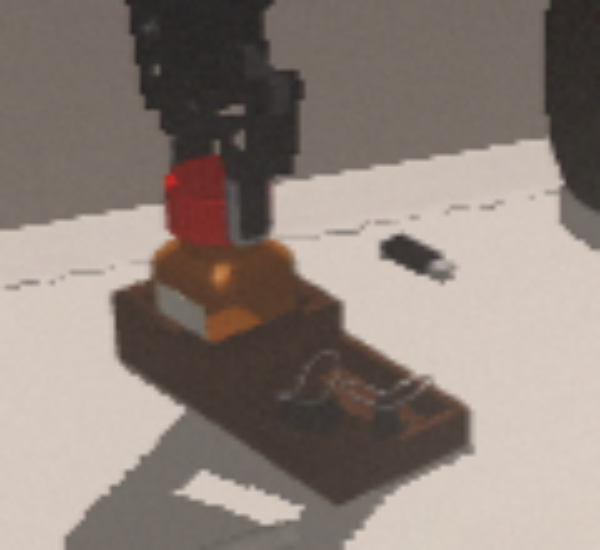

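The cap has moved up while the jar stays at the same pixels, and the force is only the cap's weight. The threads have let go.

```bash
python3 -m handwheel '[[[0,0,-0.004,0,0,0,0],[0,0,-0.008,0,0,0,0],[0,0,-0.012,0,0,0,0],[0,0,-0.016,0,0,0,0],[0,0,-0.02,0,0,0,0]]]'
python3 -m handwheel '[[[0,0,-0.003,0,0,0,0],[0,0,-0.006,0,0,0,0],[0,0,-0.009,0,0,0,0],[0,0,-0.009,0,0,0,0],[0,0,-0.009,0,0,0,0]]]'
python3 -c "
from h import *;from workcell import robot
print(robot.observe()['wrist_torque'])
d=robot.get_image('scene');cv2.imwrite('pics/s5.png',cv2.resize(d['image'][150:260,160:280,::-1],None,fx=5,fy=5))
P=allpts(d);m=(mask(d,(0,150,50),(6,255,255))|mask(d,(173,150,50),(180,255,255)))>0
s=m&(np.hypot(P[...,0]-.528,P[...,1]-.099)<.05)&(P[...,2]>.08);print(s.sum(),np.percentile(P[s][:,2],[1,99]))
a=(mask(d,(7,120,60),(22,255,255))>0)&(np.hypot(P[...,0]-.528,P[...,1]-.099)<.05)&(P[...,2]>.05)
print(np.percentile(P[a][:,2],[50,99]))"
```

```text
t: 10.45
ee_pos: [0.5286, 0.0987, 0.1035]
tool_rot: [3.142, -0.0, 2.842]
force: [-0.0, 0.7, -0.5]
opening: 0.0516
grip_force: 104.5
t: 10.95
ee_pos: [0.5286, 0.0987, 0.112]
tool_rot: [-3.142, -0.0, 2.842]
force: [0.4, 0.0, -1.2]
opening: 0.0515
grip_force: 104.5
[ 0.04782367  0.035408   -0.04040014]
185 [0.11226736 0.14041993]
[0.06870624 0.09742078]
```

View pics/s5.png

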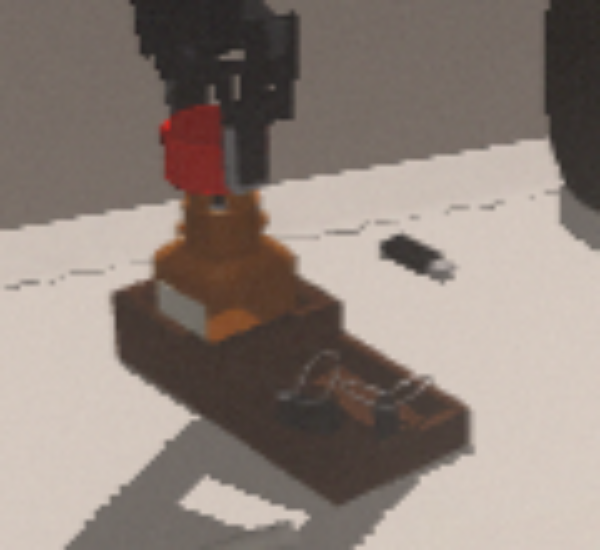

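The cap is clear of the neck at (195,150), with its edge at z = 0.112 m and the rim at about 0.098 m. The brush is still in the mouth and the jar is still fully down.

```bash
python3 -c "
from workcell import robot
print(robot.finish_job())"
```

```text
the job is handed in; nothing more can be done
None
```

The job is handed in, with no verdict returned: the jar stands fully down in the caddy's well, and the unscrewed cap is held upright about 1.5 cm above the rim with its brush in the mouth.

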